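Unhook the toner cartridge and set it to the wiper bar

ROBOT

A 6-joint arm with a two-finger parallel gripper is mounted at the origin on the work surface. World frame = base frame: x ahead of the robot, y to its left, z up, the work surface at z = 0. Lengths are in m, angles in rad, forces in N, time in s.
With the tool pointing down it reaches from about 0.25 to 0.725 m from the base axis. Payload 4 kg.
Tool frame: the origin (TCP) lies at the centre of the arm's flange, where the gripper is bolted on; the fingertips stand 173 mm ahead of it and the grasp point (between the pads) lies 155 mm ahead of it; x points along the fingers, z is the direction in which the jaws open and shut, and the axes are right-handed (so a half turn about x gives the same grasp; the last joint's range is limited). The gripper opens to 85 mm and grips with 20 to 120 N. Pads are 22 mm wide; open, the fingers measure 114 mm over their backs; the gripper's body (76 mm by 85 mm) begins 54 mm behind the grasp point. The pads swing forward as they close: fully open they stand 13 mm farther back than shut.
Start: joints at [-1.143, 0.241, 0.005, 1.335, 0, 1.571], TCP at [0.207, -0.455, 0.405] pointing down, gripper open.
Joint ranges: [-2.72, 2.72], [-1.05, 1.87], [-1.09, 1.28], [-1.99, 2.15], [-1.42, 1.44], [-3.14, 3.14]. Speed limits (rad/s): [2.79, 2.79, 3.14, 3.14, 3.14, 3.14].

INTERFACE

Orientations are given as a unit quaternion [x, y, z, w].
In Python, from workcell import bot gives the robot as it stands.
- The arm moves only by the tool arm_command, never from a script. Its argument "moves" is one flat list of numbers, 7 for each row, row after row: the shift along the tool's x, y, z in m, then the turn, a rotation vector about the tool's x, y, z in rad, then the closure, from -1 (fully open) to 1 (shut). A call has 1 to 20 rows; each row shifts and turns the pose as measured when the row begins, along the tool's axes as they then stand; what a row does not reach is not made up. A row lasts 1/12 s, in which the tool goes at most 41.7 mm and 7.16 degrees, less where a joint would pass 70% of its speed; a pose out of reach is approached as far as the arm can. A call with a gripper value outside its range is refused whole. The fingers move at their own pace and stop on an object; the grip force is fixed at half the most. Time passes only in rows, so rows that do not move let the fingers close. It gives the time, the measured TCP pose, the force and the opening at its end, in the units of the state.
- bot.get_obs(): the state, without advancing time (a new reading comes with each control period).
- bot.camera(name): name is "scene" or "top" or "wrist"; returns the picture (400x640x3 uint8, red, green, blue); there is no depth.
- bot.get_calibration(name): a dict with "mtx" (3x3 intrinsics, pixels), "world_from_camera" (4x4, takes a point from camera to world coordinates); the wrist camera has in their place "mount" (4x4, takes a point from camera to tool coordinates, whose origin is the TCP and whose axes are the tool frame's). Camera axes: x right, y up, looking along -z (the intrinsics and any distortion apply to the point x, -y, -z); pixel columns grow to the right and rows downward; lengths in m; the calibration is good to about 2 mm. A picture is of the moment at which its call begins: read the wrist's pose just before it. get_calibration takes no time and is no camera call.
- bot.job_done(): hands the job in, once; it reports no verdict.
The state is a dict: "clock": time; "joint_pos": joint angles; "joint_vel": joint speeds; "tau": joint torques, N m; "eef_pos": TCP position; "tool_rot": TCP orientation; "ft_force": force on the tool from outside, world axes, zero at the start; "ft_torque": the same for the moment, N m; "grip_width": finger opening in m.
Only numpy, scipy, OpenCV 4.12 (cv2) and the standard library are available. Lean on these libraries where they do the work, as an engineer would, in place of code of your own. Each camera call takes 0.05 s, during which the arm holds its last target.

TASK

Take the toner cartridge out of the yellow-clawed filling cradle: raise its green-drum side so that it tilts up over the sill, draw its hook flange out from under the claws without forcing it, and lift it clear. Then turn it and set it down gently on the wiping stand, upright and about centred along the rubber bar, with the green drum touching the bar along its length, and let go. Leave the bottle, the screwdriver and the gear tray as they are.

Things in the scene. Friction and masses are not known exactly. Their poses are not given: they have to be found in the camera images.
- cradle: Fixed filling cradle: grey base plate 10 mm thick, 135 (x) by 250 mm (y). Origin on the bench below the seated cartridge's body centre; z up; +x runs from the yellow claws to the yellow sill, roughly away from the robot (yaw -0.3 to 0.3 rad). Low end blocks 14 mm above the plate leave 4 mm at each end of the cartridge. Cradle and stand may change sides.
- claw_lips (a point): Midway between the two yellow claws, at the lips' edge and underside: cradle x = -40 mm, 23 mm above the plate's top. The claws (34 mm wide, at y = -55 and +55 mm) overhang the cartridge's flange from the -x side; lips 8 mm thick, upright backs' inner face at x = -61 mm. Axes as the cradle's.
- sill_top (a point): Top inner edge of the yellow sill, at its middle: cradle x = 33.5 mm, 18 mm above the plate's top. The sill is 10 mm thick (to +x), runs along y for 230 mm and stops the cartridge sliding out flat. Axes as the cradle's.
- cartridge_center (a point): Loose black toner cartridge, 0.35 to 0.65 kg; this point is the middle of its body block, 60 (x) by 200 (y) by 48 mm (z), 24 mm above the underside. z up when upright; green drum on the +x side, blue hook flange on -x. It starts flat on the cradle's plate, axes parallel to the cradle's, with 5 mm free height under the lips and 3.5 mm before the sill.
- flange_edge (a point): Middle of the hook flange's outer edge: 50 mm to -x of the body's centre, 14 mm above the underside. The blue flange is 8 mm thick, 170 mm long (y), stands out 20 mm and reaches 10 mm under the lips. With the body tilted 0.42 rad, drum side up, about the underside's flange-side edge, some 20 mm of travel towards the sill frees it. Axes as the cartridge's.
- fin_mid (a point): Middle of the blue upright grip fin on top of the cartridge, 64 mm above the underside, over the body's centre. Fin 14 mm thick (cartridge x), 70 mm long (y), 32 mm tall above the black top; its top is 80 mm above the underside. Axes as the cartridge's.
- drum_line (a point): Middle of the green drum's outermost line: 37 mm to +x of the body's centre, 32 mm above the underside. The drum lies along y, 180 mm long, radius 11 mm. Axes as the cartridge's.
- stand: Fixed wiping stand: steel plate 10 mm thick, 130 (x) by 240 mm (y), with an upright rubber-faced bar, orange behind, along its +x side. Origin on the bench under the plate's centre, z up; yaw 1.27 to 1.87 rad, so +x points roughly to the robot's left. The cartridge goes on the plate, axes parallel to the stand's, drum to the bar.
- bar_face (a point): Middle of the bar's black rubber face, at stand x = 40 mm, y = 0, 42 mm above the bench (drum height). The face is flat, vertical, looks to the stand's -x, is 220 mm long; its top is 52 mm above the bench. Axes as the stand's.
- bottle: Bystander: black toner bottle, 60 mm diameter, 150 mm tall, red cap, standing beyond the work; origin under its centre.
- driver: Bystander: screwdriver with green handle lying crosswise beyond the work; origin under its middle.
- gears: Bystander: open grey tray 70 by 110 by 35 mm with gears, beyond the work; origin under its centre.

How it is judged:
On the way, in this order (a step that is already met when the one before it is completed fails the run):
1. cartridge tilted up, drum side raised, with its flange still in the cradle (angle between cartridge_center's own z axis and vertical above 0.14 rad and distance between cartridge_center and cradle below 0.08 m), for 0.05 s.
2. cartridge lifted clear of the cradle (z of cartridge_center in the frame of cradle above 0.09 m), for 0.1 s.
At the end, for the whole second after the job is handed in: The cartridge rests released and still on the wiping stand, upright within 0.06 rad, drum parallel to the bar within 0.05 rad, the drum's middle within 4 mm of the rubber face and within 25 mm of the bar's middle lengthwise (x of drum_line in the frame of bar_face between -0.004 and 0.003 m and y of drum_line in the frame of bar_face between -0.025 and 0.025 m and z of drum_line in the frame of bar_face between -0.004 and 0.004 m and angle between the y axis of cartridge_center and the y axis of stand, either way round below 0.05 rad and angle between cartridge_center's own z axis and vertical below 0.06 rad and linear speed of cartridge below 0.02 m/s); the robot touches nothing.
It fails at once if cartridge forced against the cradle (over 40 N) (contact force between cartridge and cradle above 40 N).
It fails at once if cartridge dropped or rammed onto the stand (over 60 N) (contact force between cartridge and stand above 60 N).
It fails at once if bottle moved over 20 mm (distance of bottle from where it was at the start of the episode above 0.02 m).
It fails at once if screwdriver moved over 20 mm (distance of driver from where it was at the start of the episode above 0.02 m).
It fails at once if gear tray moved over 20 mm (distance of gears from where it was at the start of the episode above 0.02 m).
It also fails if it takes over 48 s, if anything falls off the work surface, if the arm or the gripper's body presses on something with over 40 N, if the wrist force passes 120 N, or if a joint passes its speed limit or range.

## Working session

There is one attempt and no reset: what is moved stays moved. The work goes in short steps, Python scripts to look and compute and a tool call to move; the robot and the scene stay as the last step left them, time stands still between calls to the robot, and variables do not carry over. Pictures are saved under pics/ and viewed, and the job is handed in when it is done.

Besides the shell and the picture viewer there is one more tool, called as a command line: name --argument value ..., lists and objects as JSON in quotes. arm_command: Moves the arm, as the interface text tells. Its arguments: {"type":"object","properties":{"moves":{"type":"array"}},"required":["moves"]}

```bash
mkdir -p pics; ls
python3 - <<'E'
from workcell import bot
import cv2
o=bot.get_obs()
for k,v in o.items(): print(k,v)
for n in ("top","scene"):
    im=bot.camera(n); cv2.imwrite(f"pics/{n}0.png",cv2.cvtColor(im,cv2.COLOR_RGB2BGR))
    print(n,bot.get_calibration(n))
print(bot.get_calibration("wrist"))
E
```

```text
pics
clock 0.0
joint_pos [-1.14302409e+00  2.41401597e-01  3.70889844e-03  1.33519537e+00
 -5.94596927e-06  1.57077585e+00]
joint_vel [-0.00054753  0.00085408  0.00022561 -0.00157991 -0.00196847  0.00011946]
tau [ 3.79860730e-04 -3.72320402e+01  2.52406508e+01  1.69039622e-02
  1.31734197e-05  1.37895551e-06]
eef_pos [ 0.20730752 -0.45469597  0.40381241]
tool_rot [ 0.38286915  0.59536299 -0.38207263  0.59411669]
ft_force [ 0.93893768 -0.66534369 -0.63890094]
ft_torque [-0.04461865  0.03851613  0.02159149]
grip_width 0.08556270898915048
top {'mtx': array([[513.49099681,   0.        , 315.23701988],
       [  0.        , 513.49099681, 202.61868065],
       [  0.        ,   0.        ,   1.        ]]), 'world_from_camera': array([[ 0.01789361,  0.99627833, -0.08431675,  0.53110084],
       [-0.99944991,  0.01546778, -0.0293364 ,  0.00505669],
       [-0.02792303,  0.0847953 ,  0.99600706,  1.10310723],
       [ 0.        ,  0.        ,  0.        ,  1.        ]])}
scene {'mtx': array([[411.26489732,   0.        , 327.80156977],
       [  0.        , 411.26489732, 196.94385983],
       [  0.        ,   0.        ,   1.        ]]), 'world_from_camera': array([[-0.67245075, -0.4950953 ,  0.55017328,  1.0285921 ],
       [ 0.73982623, -0.47133038,  0.48010918,  0.39509983],
       [ 0.02161358,  0.7298824 ,  0.68323095,  0.60230866],
       [ 0.        ,  0.        ,  0.        ,  1.        ]])}
{'mtx': array([[332.68376442,   0.        , 323.17939922],
       [  0.        , 332.68376442, 201.753938  ],
       [  0.        ,   0.        ,   1.        ]]), 'mount': array([[-6.55346014e-04,  2.75740744e-01, -9.61231820e-01,
         3.16371995e-02],
       [-6.61694637e-04,  9.61231697e-01,  2.75741160e-01,
         6.97020022e-02],
       [ 9.99999566e-01,  8.16747810e-04, -4.47483189e-04,
         6.83594574e-04],
       [ 0.00000000e+00,  0.00000000e+00,  0.00000000e+00,
         1.00000000e+00]])}
```

View pics/top0.png

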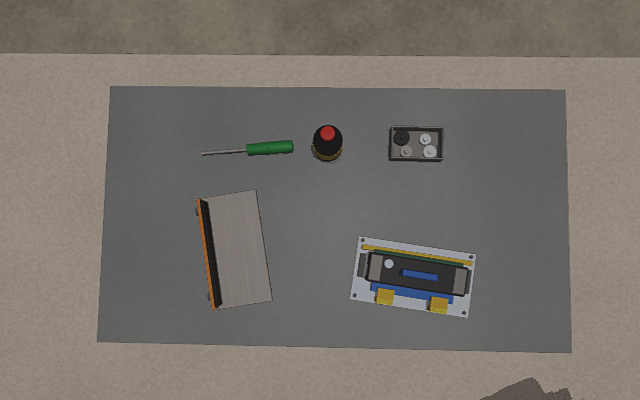

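View pics/scene0.png

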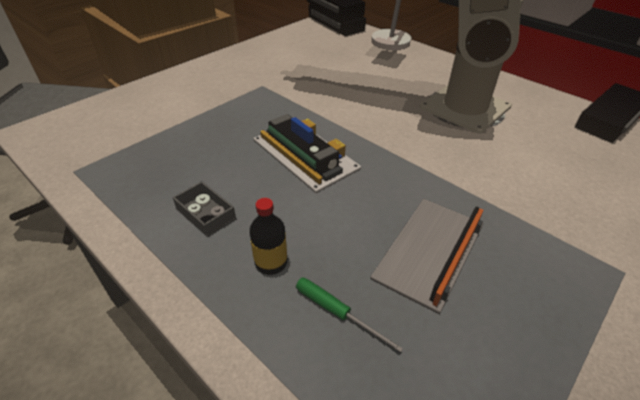

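Run:
```python
import cv2
im=cv2.imread("pics/top0.png")
a=im[230:325,340:485]; cv2.imwrite("pics/zc.png",cv2.resize(a,None,fx=5.5,fy=5.5,interpolation=cv2.INTER_CUBIC))
a=im[183:315,185:285]; cv2.imwrite("pics/zs.png",cv2.resize(a,None,fx=4.5,fy=4.5,interpolation=cv2.INTER_CUBIC))
```

```text
(no output)
```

View pics/zc.png

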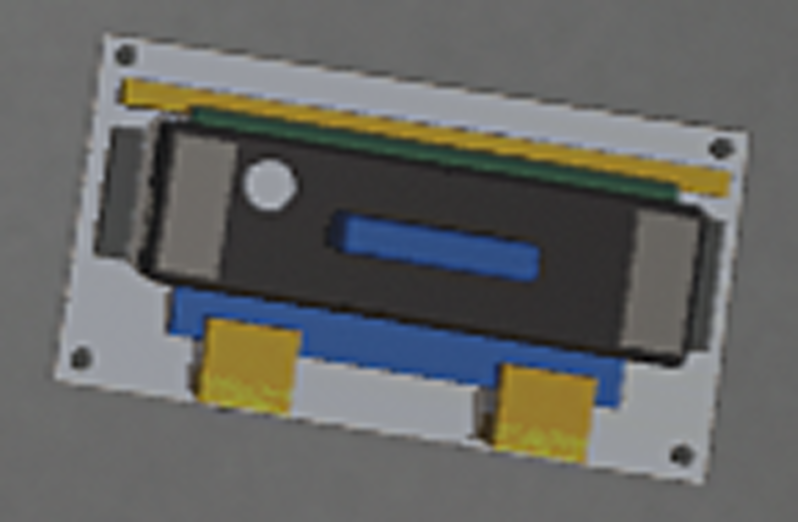

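View pics/zs.png

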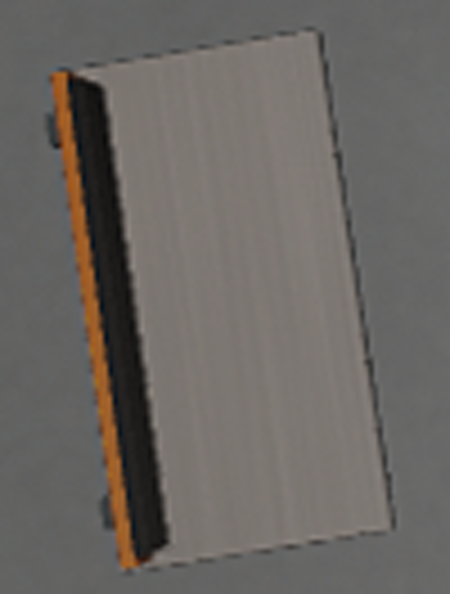

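```bash
cat > h.py <<'E'
import numpy as np, cv2
from scipy.optimize import least_squares
from scipy.spatial.transform import Rotation as R
from workcell import bot
def proj(P,cal,T=None):
    T=cal["world_from_camera"] if T is None else T
    P=np.atleast_2d(P); c=(P-T[:3,3])@T[:3,:3]
    q=np.c_[c[:,0],-c[:,1],-c[:,2]]@cal["mtx"].T
    return q[:,:2]/q[:,2:]
def place(p,L):
    L=np.asarray(L,float);c,s=np.cos(p[2]),np.sin(p[2])
    return np.c_[p[0]+c*L[:,0]-s*L[:,1],p[1]+s*L[:,0]+c*L[:,1],L[:,2]]
def fit(L,uv,cal,p0,T=None):
    f=lambda p:(proj(place(p,L),cal,T)-uv).ravel()
    r=least_squares(f,p0,loss="soft_l1"); return r.x,f(r.x).reshape(-1,2)
E
python3 - <<'E'
from h import *
cal=bot.get_calibration("top")
z=lambda a,s,ox,oy:(np.array(a,float)+.5)/s-.5+[ox,oy]
m=1e-3
# fin top + body top + drum unknown
Lf=np.array([[7,35,90],[7,-35,90],[-7,-35,90],[-7,35,90],[30,100,58],[30,-100,58],[-30,-100,58],[-30,100,58]])*m
uf=z([[346,212],[541,243],[537,281],[343,249],[165,122],[703,207],[686,365],[146,272]],5.5,340,230)
p,r=fit(Lf,uf,cal,[.4,-.2,0]);print("cart",p.round(4));print(r.round(2))
Lc=np.array([[33.5,115,28],[43.5,115,28],[43.5,-115,28],[33.5,-115,28],[-40,72,41],[-40,38,41],[-40,-38,41],[-40,-72,41]])*m
uc=z([[122,104],[124,78],[731,170],[727,196],[206,319],[300,332],[501,366],[598,378]],5.5,340,230)
p,r=fit(Lc,uc,cal,[.4,-.2,0]);print("cradle",p.round(4));print(r.round(2))
up=z([[106,34],[747,131],[704,483],[56,379]],5.5,340,230)
def unp(uv,h):
    T=cal["world_from_camera"];d=np.c_[uv,np.ones(len(uv))]@np.linalg.inv(cal["mtx"]).T
    d=np.c_[d[:,0],-d[:,1],-d[:,2]]@T[:3,:3].T; return T[:3,3]+d*((h-T[2,3])/d[:,2:])
w=unp(up,.01);print("plate",w.round(4),"edges",np.linalg.norm(np.diff(w,axis=0),axis=1), "center local", R.from_euler('z',-p[2]).apply(w.mean(0)-[p[0],p[1],0]))
Ls=np.array([[-65,-120,10],[-65,120,10],[40,-110,10],[40,110,10]])*m
us=z([[318,31],[392,528],[104,87],[167,545]],4.5,185,183)
p,r=fit(Ls,us,cal,[.4,.2,1.6]);print("stand",p.round(4));print(r.round(2))
w=unp(us,.01);print(w.round(4),[np.arctan2(*(-(w[b]-w[a])[:2]*[1,-1])) for a,b in((0,1),(2,3))])
o=bot.get_obs();print(R.from_quat(o["tool_rot"]).as_matrix().round(3))
E
```

```text
cart [ 0.4799 -0.171  -0.1411]
[[-0.15 -0.26]
 [ 0.17 -0.11]
 [-0.11  0.15]
 [-0.65  0.16]
 [ 0.21 -1.03]
 [ 1.26 -0.61]
 [ 0.31  0.55]
 [-0.8   1.27]]
cradle [ 0.4793 -0.1705 -0.1334]
[[-0.44  0.01]
 [-0.11 -0.03]
 [ 0.02  0.07]
 [ 0.14  0.16]
 [ 0.41 -0.12]
 [-0.12  0.09]
 [ 0.52 -0.31]
 [-0.41  0.11]]
plate [[ 0.5545 -0.0565  0.01  ]
 [ 0.5218 -0.3013  0.01  ]
 [ 0.3889 -0.2841  0.01  ]
 [ 0.4227 -0.0389  0.01  ]] edges [0.24694762 0.13396248 0.24749292] center local [-0.00725947 -0.00071034  0.01      ]
stand [0.5213 0.2102 1.7459]
[[-0.19 -0.39]
 [-0.    0.91]
 [-0.09 -0.52]
 [ 0.28  0.12]]
[[0.6499 0.1666 0.01  ]
 [0.4163 0.1253 0.01  ]
 [0.6215 0.2685 0.01  ]
 [0.4062 0.231  0.01  ]] [np.float64(1.7458347341568032), np.float64(1.7431783525523885)]
[[-0.001  0.91   0.415]
 [ 0.002  0.415 -0.91 ]
 [-1.    -0.    -0.002]]
```

```bash
cat >> h.py <<'E'
def pose():
    o=bot.get_obs(); return np.array(o["eef_pos"]),R.from_quat(o["tool_rot"]),o
def rows(p1,R1,n,p0=None,R0=None):
    """constant row repeated n times that takes the current pose to (p1,R1)"""
    if p0 is None: p0,R0,_=pose()
    rel=R0.inv()*R1; rv=rel.as_rotvec()/n; q=R.from_rotvec(rv)
    A=sum((q**k).as_matrix() for k in range(n))
    d=np.linalg.solve(A,R0.inv().apply(p1-p0)); 
    print("row x%d:"%n,np.round(d,4).tolist(),np.round(rv,4).tolist()); return d,rv
def toolR(yaw,tilt=0.):
    """tool x down, z along object's +x at yaw, then object tilted drum side up"""
    c,s=np.cos(yaw),np.sin(yaw)
    M=R.from_matrix(np.array([[0,-s,c],[0,c,s],[-1,0,0]],float))
    return M*R.from_rotvec([0,-tilt,0])
E
python3 - <<'E'
from h import *
rows(np.array([.479,-.1705,.36]),toolR(-.1335),12)
E
```

```text
row x12: [0.0037, 0.0341, 0.0028] [-0.0841, -0.0001, -0.0001]
```

arm_command --moves '[0.0037,0.0341,0.0028,-0.084,0,0,-1,0.0037,0.0341,0.0028,-0.084,0,0,-1,0.0037,0.0341,0.0028,-0.084,0,0,-1,0.0037,0.0341,0.0028,-0.084,0,0,-1,0.0037,0.0341,0.0028,-0.084,0,0,-1,0.0037,0.0341,0.0028,-0.084,0,0,-1,0.0037,0.0341,0.0028,-0.084,0,0,-1,0.0037,0.0341,0.0028,-0.084,0,0,-1,0.0037,0.0341,0.0028,-0.084,0,0,-1,0.0037,0.0341,0.0028,-0.084,0,0,-1,0.0037,0.0341,0.0028,-0.084,0,0,-1,0.0037,0.0341,0.0028,-0.084,0,0,-1]'

```text
clock: 1.1
eef_pos: [0.4831, -0.1612, 0.3512]
tool_rot: [0.038, 0.709, -0.036, 0.703]
ft_force: [0.4, 0.6, 0.2]
grip_width: 0.0856
```

Run:
```python
from h import *
p,r,o=pose();print(o["clock"],p,o["joint_pos"].round(3),o["joint_vel"].round(3))
rows(np.array([.479,-.1705,.36]),toolR(-.1335),3)
```

```text
1.1 [ 0.48306551 -0.1611541   0.35118511] [-3.220e-01  2.920e-01 -6.800e-02  1.219e+00  1.000e-03  1.352e+00] [ 0.842 -0.027 -0.18  -0.146  0.008 -0.216]
row x3: [-0.0029, -0.0032, -0.001] [0.0099, -0.0027, -0.0009]
```

arm_command --moves '[-0.004,-0.0046,-0.001,0.013,-0.004,0,-1,-0.004,-0.0046,-0.001,0.013,-0.004,0,-1,0,0,0,0,0,0,-1]'

```text
clock: 1.35
eef_pos: [0.4814, -0.1629, 0.3568]
tool_rot: [0.043, 0.708, -0.039, 0.704]
ft_force: [0.5, 0.4, -0.7]
grip_width: 0.0852
```

Run:
```python
from h import *
p,r,o=pose();print(o["clock"],p,o["joint_pos"].round(3),o["joint_vel"].round(3))
im=bot.camera("wrist");np.savez("w1.npz",p=p,q=r.as_quat())
cv2.imwrite("pics/w1.png",im[:,:,::-1])
im=im[:,:,::-1]
cal=bot.get_calibration("wrist");T=np.eye(4);T[:3,:3]=r.as_matrix();T[:3,3]=p;T=T@cal["mount"]
L=np.array([[7,35,90],[7,-35,90],[-7,-35,90],[-7,35,90],[30,100,58],[30,-100,58],[-30,-100,58],[-30,100,58],[33.5,115,28],[33.5,-115,28],[-40,72,41],[-40,38,41],[-40,-38,41],[-40,-72,41]])*1e-3
print(proj(place([.4795,-.1707,-.1335],L),cal,T).round(0))
rows(np.array([.479,-.1705,.36]),toolR(-.1335),1)
```

```text
1.35 [ 0.48138618 -0.16285525  0.35681753] [-0.327  0.286 -0.062  1.23   0.005  1.36 ] [ 0.016  0.009 -0.009 -0.005 -0.007  0.   ]
[[334. 170.]
 [332. 260.]
 [314. 259.]
 [315. 170.]
 [366.  78.]
 [355. 310.]
 [289. 308.]
 [286.  77.]
 [367.  62.]
 [355. 305.]
 [277. 114.]
 [278. 155.]
 [280. 238.]
 [280. 272.]]
row x1: [-0.0035, -0.0075, -0.0014] [0.0166, -0.0059, -0.0064]
```

View pics/w1.png

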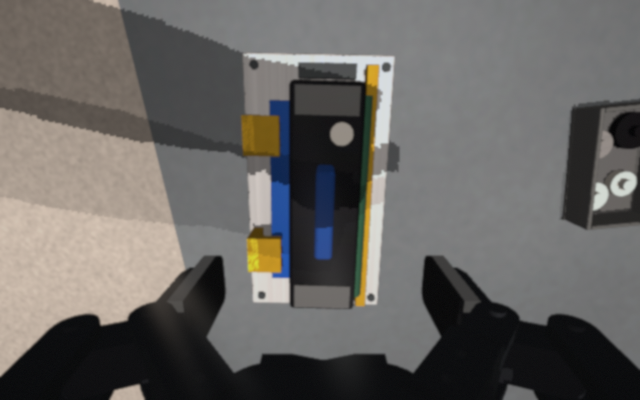

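Run:
```python
import cv2
im=cv2.imread("pics/w1.png")
a=im[45:175,230:400]; cv2.imwrite("pics/w1a.png",cv2.resize(a,None,fx=4.5,fy=4.5,interpolation=cv2.INTER_CUBIC))
a=im[180:312,230:400]; cv2.imwrite("pics/w1b.png",cv2.resize(a,None,fx=4.5,fy=4.5,interpolation=cv2.INTER_CUBIC))
```

```text
(no output)
```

View pics/w1a.png

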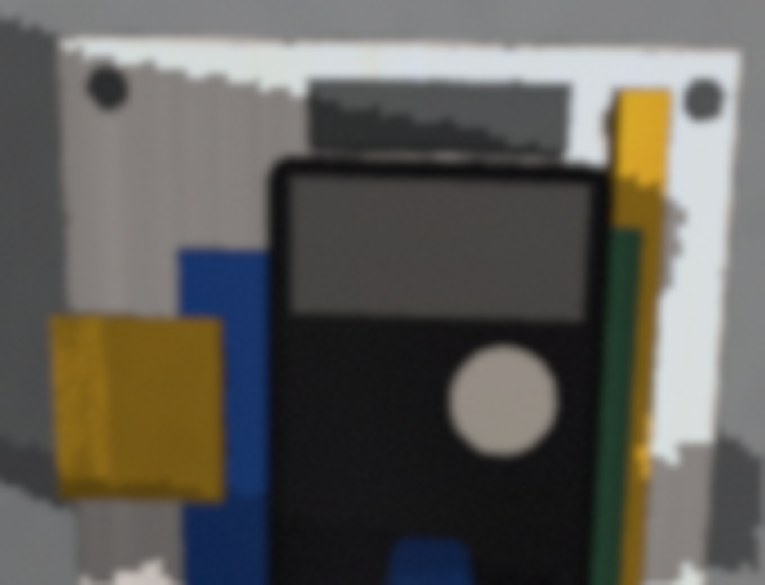

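View pics/w1b.png

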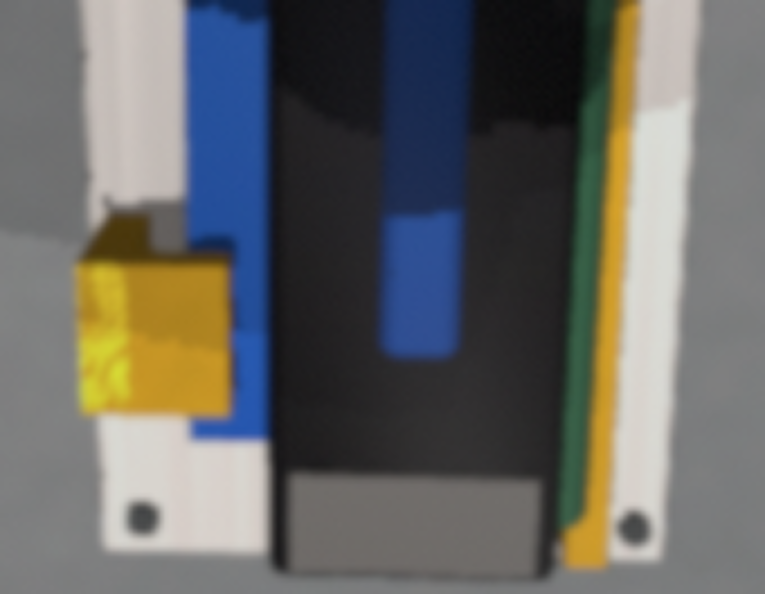

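Run:
```python
from h import *
d=np.load("w1.npz");r=R.from_quat(d["q"]);p=d["p"]
cal=bot.get_calibration("wrist");T=np.eye(4);T[:3,:3]=r.as_matrix();T[:3,3]=p;T=T@cal["mount"]
za=lambda a:(np.array(a,float)+.5)/4.5-.5+[230,45]
zb=lambda a:(np.array(a,float)+.5)/4.5-.5+[230,180]
Lf=np.array([[7,35,90],[-7,35,90],[-7,-35,90],[7,-35,90]])*1e-3
uf=np.r_[za([[471,540],[390,540]]),zb([[380,357],[459,357]])]
q,e=fit(Lf,uf,cal,[.48,-.17,-.13],T);print("fin",q.round(4));print(e.round(1))
Lb=np.array([[-30,100,58],[30,100,58],[30,-100,58],[-30,-100,58]])*1e-3
ub=np.r_[za([[272,160],[610,168]]),zb([[552,578],[273,572]])]
q,e=fit(Lb,ub,cal,[.48,-.17,-.13],T);print("body",q.round(4));print(e.round(1))
Lc=np.array([[33.5,115,28],[43.5,115,28],[43.5,-115,28],[33.5,-115,28],[-40,72,41],[-40,38,41],[-40,-38,41],[-40,-72,41]])*1e-3
uc=np.r_[za([[615,90],[670,90]]),zb([[607,566],[565,568]]),za([[222,319],[225,490]]),zb([[230,263],[231,415]])]
q,e=fit(Lc,uc,cal,[.48,-.17,-.13],T);print("cradle",q.round(4));print(e.round(1))
up=np.r_[za([[60,38],[741,50]]),zb([[662,560],[102,550]])]
Lp=np.array([[-75,125,10],[60,125,10],[60,-125,10],[-75,-125,10]])*1e-3
q,e=fit(Lp,up,cal,[.48,-.17,-.13],T);print("plate",q.round(4));print(e.round(1))
```

```text
fin [ 0.4801 -0.168  -0.1413]
[[ 0.8  1.7]
 [-0.9  1.2]
 [-0.3 -3.1]
 [ 0.3 -2.6]]
body [ 0.4795 -0.1728 -0.1433]
[[-1.9 -1. ]
 [ 2.1 -0.6]
 [ 1.5  3.8]
 [-1.7  3.3]]
cradle [ 0.48   -0.1714 -0.1364]
[[ 1.4 -1.6]
 [ 1.3 -1.3]
 [ 0.5  0.9]
 [ 0.   0.2]
 [-0.9 -0.5]
 [-0.9  2.5]
 [-0.6  0.7]
 [-0.3  0.5]]
plate [ 0.4792 -0.1723 -0.1374]
[[-1.6 -0.9]
 [ 1.2 -0.3]
 [ 0.4  2. ]
 [-0.3  1.5]]
```

Run:
```python
from h import *
rows(np.array([.48,-.171,.245]),toolR(-.137),5)
```

```text
row x5: [0.0223, -0.0017, 0.0] [0.004, -0.0012, -0.0013]
```

arm_command --moves '[0.0223,-0.0017,0,0.004,-0.0012,-0.0013,-1,0.0223,-0.0017,0,0.004,-0.0012,-0.0013,-1,0.0223,-0.0017,0,0.004,-0.0012,-0.0013,-1,0.0223,-0.0017,0,0.004,-0.0012,-0.0013,-1,0.0223,-0.0017,0,0.004,-0.0012,-0.0013,-1,0,0,0,0,0,0,-1]'

```text
clock: 1.9
eef_pos: [0.4788, -0.1805, 0.2444]
tool_rot: [0.054, 0.702, -0.056, 0.708]
ft_force: [-0.9, 0.3, 0.2]
grip_width: 0.0854
```

Run:
```python
from h import *
p,r,o=pose();print(o["clock"],p,o["joint_vel"].round(3))
rows(np.array([.48,-.171,.236]),toolR(-.137),2)
```

```text
1.9 [ 0.47876499 -0.18050364  0.24438398] [-0.032 -0.036  0.045  0.057  0.001  0.   ]
row x2: [0.0042, 0.0048, -0.0001] [-0.0092, 0.0047, 0.0016]
```

arm_command --moves '[0.0042,0.0048,0,-0.009,0.005,0.0016,-1,0.0042,0.0048,0,-0.009,0.005,0.0016,-1,0,0,0,0,0,0,-1]'

```text
clock: 2.15
eef_pos: [0.4797, -0.1735, 0.2366]
tool_rot: [0.051, 0.706, -0.05, 0.705]
ft_force: [-0.6, -0.2, -0.3]
grip_width: 0.0854
```

Run:
```python
from h import *
p,r,o=pose();print(o["clock"],p,o["joint_vel"].round(3))
rows(np.array([.48,-.171,.236]),toolR(-.137),1)
```

```text
2.15 [ 0.47966279 -0.17351191  0.23660544] [-0.017 -0.012  0.02   0.019 -0.006  0.   ]
row x1: [0.0006, 0.0025, -0.0] [-0.0054, -0.0016, -0.0006]
```

arm_command --moves '[0.0006,0.0025,0,-0.0054,-0.0016,0,-1,0,0,0,0,0,0,1,0,0,0,0,0,0,1,0,0,0,0,0,0,1,0,0,0,0,0,0,1,0,0,0,0,0,0,1,0,0,0,0,0,0,1,0,0,0,0,0,0,1,0,0,0,0,0,0,1]'

```text
clock: 2.9
eef_pos: [0.4812, -0.1704, 0.24]
tool_rot: [0.047, 0.704, -0.048, 0.707]
ft_force: [-0.8, 0.3, 1.1]
grip_width: 0.0131
```

Run:
```python
from h import *
p,r,o=pose();print(o["clock"],p,o["grip_width"],o["ft_force"].round(1),o["ft_torque"].round(2))
print(r.as_matrix().round(3))
im=bot.camera("wrist");cv2.imwrite("pics/w2.png",im[:,:,::-1])
```

```text
2.9 [ 0.48123549 -0.17035439  0.23996028] 0.013119712502457194 [-0.8  0.3  1.1] [-0.08  0.08  0.02]
[[ 0.005  0.134  0.991]
 [-0.002  0.991 -0.134]
 [-1.    -0.001  0.006]]
```

View pics/w2.png

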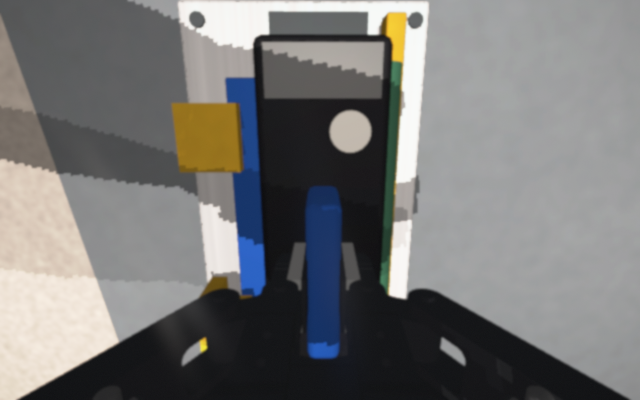

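```bash
cat > clr.py <<'E'
import numpy as np
def rect(x0,x1,z0,z1,n=60):
    t=np.linspace(0,1,n);a=x0+(x1-x0)*t;b=z0+(z1-z0)*t
    return np.r_[np.c_[a,0*a+z0],np.c_[a,0*a+z1],np.c_[0*b+x0,b],np.c_[0*b+x1,b]]
al=np.linspace(0,2*np.pi,90)
C=np.r_[rect(-30,30,0,48),rect(-50,-30,10,18),np.c_[26+11*np.cos(al),32+11*np.sin(al)]]
boxes=dict(lip=(-75,-40,23,31),back=(-75,-61,0,31),sill=(33.5,43.5,-10,18),plate=(-80,70,-20,0))
def clr(th,dx,dz):
    c,s=np.cos(th),np.sin(th);P=C-[-30,0]
    P=np.c_[P[:,0]*c-P[:,1]*s-30+dx,P[:,0]*s+P[:,1]*c+dz]
    o={}
    for k,(x0,x1,z0,z1) in boxes.items():
        qx=np.maximum(x0-P[:,0],P[:,0]-x1);qz=np.maximum(z0-P[:,1],P[:,1]-z1)
        d=np.hypot(np.maximum(qx,0),np.maximum(qz,0))+np.minimum(np.maximum(qx,qz),0)
        o[k]=d.min()
    return o
E
python3 - <<'E'
from clr import *
for th in np.arange(0,.60,.06):
    best=max(((min(clr(th,dx,dz).values()),dx,dz) for dx in np.arange(-4,30,1.) for dz in np.arange(0,10,.5)))
    print(round(th,2),np.round(best,1))
for th in (.42,.5,.54):
  print(th)
  for dx in range(0,36,4):
    best=max(((min(clr(th,dx,dz).values()),dx,dz) for dz in np.arange(0,14,.5)))
    print(dx,np.round(best,1))
E
```

```text
0.0 [2.5 1.  2.5]
0.06 [2.6 1.  3. ]
0.12 [3. 0. 3.]
0.18 [3.2 1.  3.5]
0.24 [3.5 1.  3.5]
0.3 [ 5.  19.   9.5]
0.36 [ 7.  21.   9.5]
0.42 [ 8.8 23.   9.5]
0.48 [ 9.1 27.   9.5]
0.54 [ 7.8 29.   9.5]
0.42
0 [-0.1  0.   8. ]
4 [2.8 4.  6.5]
8 [5.3 8.  5.5]
12 [ 6.  12.   6.5]
16 [ 7. 16.  7.]
20 [ 8. 20.  8.]
24 [ 9.3 24.  10.5]
28 [10.4 28.  13.5]
32 [ 8.7 32.  13.5]
0.5
0 [-1.   0.   9.5]
4 [1.4 4.  8.5]
8 [4.3 8.  7. ]
12 [ 6.2 12.   7. ]
16 [ 7.2 16.   8.5]
20 [ 8.2 20.   9.5]
24 [ 9.7 24.  11. ]
28 [12.3 28.  13.5]
32 [11.2 32.  13.5]
0.54
0 [-1.5  0.  10. ]
4 [0.8 4.  9.5]
8 [3.7 8.  8.5]
12 [ 6.2 12.   8. ]
16 [ 7.3 16.   9. ]
20 [ 8.3 20.  10. ]
24 [ 9.8 24.  11.5]
28 [11.8 28.  13.5]
32 [11.8 32.  13.5]
```

```bash
cat >> h.py <<'E'
CR=np.array([.4805,-.1706,-.1345]); H=230.
def tcp(th,dx,dz):
    c,s=np.cos(th),np.sin(th)
    X=(-30+30*c-H*s+dx)/1e3; Z=(10+30*s+H*c+dz)/1e3
    y=CR[2]; return np.array([CR[0]+X*np.cos(y),CR[1]+X*np.sin(y),Z]),toolR(y,th)
def state(v=True):
    p,r,o=pose(); rel=toolR(CR[2]).inv()*r; rv=rel.as_rotvec(); th=-rv[1]
    c,s=np.cos(th),np.sin(th);X=(p[0]-CR[0])*np.cos(CR[2])+(p[1]-CR[1])*np.sin(CR[2]);Y=-(p[0]-CR[0])*np.sin(CR[2])+(p[1]-CR[1])*np.cos(CR[2])
    dx=X*1e3-(-30+30*c-H*s);dz=p[2]*1e3-(10+30*s+H*c)
    print("t %.2f th %.3f dx %.1f dz %.1f Y %.1f rv"%(o["clock"],th,dx,dz,Y*1e3),rv.round(3),"F",o["ft_force"].round(1),"T",o["ft_torque"].round(2),"w %.4f"%o["grip_width"])
    return th,dx,dz
E
python3 - <<'E'
from clr import clr
from h import *
for w in [(.27,2,3.7),(.30,3,4.2),(.34,5,4.6),(.38,6.5,5)]: print(w,{k:round(float(v),1) for k,v in clr(*w).items()})
state()
rows(*tcp(0,.5,2.5),3)
p,r=tcp(0,.5,2.5)
rows(*tcp(.15,.8,3),6,p,r)
p,r=tcp(.15,.8,3)
rows(*tcp(.25,1.2,3.6),4,p,r)
E
```

```text
(0.27, 2, 3.7) {'lip': 3.8, 'back': 8.9, 'sill': 4.0, 'plate': 3.7}
(0.3, 3, 4.2) {'lip': 3.8, 'back': 9.6, 'sill': 5.1, 'plate': 4.2}
(0.34, 5, 4.6) {'lip': 4.4, 'back': 11.1, 'sill': 6.9, 'plate': 4.6}
(0.38, 6.5, 5) {'lip': 4.8, 'back': 12.3, 'sill': 9.1, 'plate': 5.0}
t 2.95 th 0.006 dx 2.1 dz -0.1 Y 0.3 rv [ 0.    -0.006 -0.001] F [-0.5  0.8 -3. ] T [ 0.03  0.06 -0.02] w 0.0122
row x3: [-0.0008, -0.0001, -0.0001] [-0.0001, 0.0019, 0.0003]
row x6: [-0.0008, -0.0, -0.0057] [-0.0, -0.025, -0.0]
row x4: [-0.0008, 0.0, -0.0056] [0.0, -0.025, 0.0]
```

arm_command --moves '[-0.001,0,0,0,0,0,1,-0.001,0,0,0,0,0,1,-0.001,0,0,0,0,0,1]'

```text
clock: 3.2
eef_pos: [0.4807, -0.1702, 0.2417]
tool_rot: [0.048, 0.704, -0.048, 0.707]
ft_force: [0.5, 0.3, -3.9]
grip_width: 0.0127
```

Run:
```python
from h import *
state()
rows(*tcp(.15,.8,3),6)
```

```text
t 3.20 th 0.003 dx 0.8 dz 1.7 Y 0.4 rv [ 0.    -0.003 -0.   ] F [ 0.5  0.3 -3.9] T [ 0.03 -0.07 -0.02] w 0.0127
row x6: [-0.0009, -0.0001, -0.0056] [-0.0001, -0.0245, 0.0]
```

arm_command --moves '[-0.0015,0,-0.0056,0,-0.0245,0,1,-0.001,0,-0.0056,0,-0.0245,0,1,-0.001,0,-0.0056,0,-0.0245,0,1,-0.001,0,-0.0056,0,-0.0245,0,1]'

```text
clock: 3.53
eef_pos: [0.459, -0.1673, 0.2447]
tool_rot: [0.045, 0.668, -0.05, 0.741]
ft_force: [0.1, -0.2, -3.3]
grip_width: 0.013
```

Run:
```python
from h import *
state()
rows(*tcp(.15,.8,3),2)
rows(*tcp(.22,1.2,3.5),6)
```

```text
t 3.53 th 0.104 dx 2.3 dz 2.9 Y 0.4 rv [-0.    -0.104  0.   ] F [ 0.1 -0.2 -3.3] T [0.01 0.22 0.03] w 0.0130
row x2: [-0.0008, -0.0002, -0.0061] [0.0001, -0.0232, -0.0001]
row x6: [-0.0007, -0.0001, -0.0046] [0.0, -0.0194, -0.0]
```

arm_command --moves '[-0.0007,0,-0.0047,0,-0.0194,0,1,-0.0007,0,-0.0047,0,-0.0194,0,1,-0.0007,0,-0.0047,0,-0.0194,0,1,-0.0007,0,-0.0047,0,-0.0194,0,1,-0.0007,0,-0.0047,0,-0.0194,0,1,-0.0007,0,-0.0047,0,-0.0194,0,1]'

```text
clock: 4.03
eef_pos: [0.4278, -0.1629, 0.2441]
tool_rot: [0.042, 0.623, -0.052, 0.779]
ft_force: [-0.8, -0.3, -3.3]
grip_width: 0.0127
```

Run:
```python
from h import *
from clr import clr
print(clr(*state()))
rows(*tcp(.3,3.5,4.2),4)
rows(*tcp(.42,8,5.5),8,*tcp(.3,3.5,4.2))
```

```text
t 4.03 th 0.222 dx -2.0 dz 3.2 Y 0.6 rv [ 0.    -0.222  0.   ] F [-0.8 -0.3 -3.3] T [ 0.08  0.45 -0.02] w 0.0127
{'lip': np.float64(1.7158313021286795), 'back': np.float64(5.517501173273239), 'sill': np.float64(6.9825027794700745), 'plate': np.float64(3.170350251491868)}
row x4: [-0.0005, -0.0002, -0.0031] [-0.0, -0.0196, -0.0001]
row x8: [-0.0004, -0.0, -0.0029] [0.0, -0.015, 0.0]
```

Run:
```python
from h import *
rows(*tcp(.24,2,3.8),3)
```

```text
row x3: [-0.0001, -0.0002, -0.0001] [-0.0, -0.0061, -0.0001]
```

arm_command --moves '[-0.0003,0,0.001,0,-0.008,0,1,-0.0003,0,0,0,-0.008,0,1]'

```text
clock: 4.2
eef_pos: [0.427, -0.1626, 0.2445]
tool_rot: [0.042, 0.618, -0.053, 0.784]
ft_force: [-0.5, -0.1, -3.1]
grip_width: 0.0128
```

Run:
```python
from h import *
from clr import clr
print(clr(*state()))
rows(*tcp(.3,3.5,4.2),4)
rows(*tcp(.34,5.5,4.8),6)
```

```text
t 4.20 th 0.236 dx 0.4 dz 3.9 Y 0.8 rv [ 0.001 -0.236  0.001] F [-0.5 -0.1 -3.1] T [-0.05  0.42 -0.  ] w 0.0128
{'lip': np.float64(3.034598223408094), 'back': np.float64(7.790715921744173), 'sill': np.float64(4.717932120324036), 'plate': np.float64(3.8771107050898763)}
row x4: [-0.0003, -0.0002, -0.0029] [-0.0002, -0.016, -0.0001]
row x6: [-0.0004, -0.0001, -0.0031] [-0.0001, -0.0174, -0.0001]
```

arm_command --moves '[-0.0004,-0.0002,-0.0022,0,-0.0174,0,1,-0.0004,-0.0002,-0.0026,0,-0.0174,0,1,-0.0004,-0.0002,-0.0026,0,-0.0174,0,1,-0.0004,-0.0002,-0.0026,0,-0.0174,0,1,-0.0004,0,-0.0026,0,-0.0174,0,1]'

```text
clock: 4.62
eef_pos: [0.4148, -0.1619, 0.2433]
tool_rot: [0.039, 0.58, -0.055, 0.812]
ft_force: [0.0, 0.5, -4.2]
grip_width: 0.0131
```

Run:
```python
from h import *
from clr import clr
print(clr(*state()))
rows(*tcp(.42,9,6),6)
```

```text
t 4.62 th 0.330 dx 9.9 dz 5.9 Y -0.2 rv [-0.   -0.33  0.  ] F [ 0.   0.5 -4.2] T [0.09 0.59 0.01] w 0.0131
{'lip': np.float64(4.572042117848884), 'back': np.float64(16.11566276056527), 'sill': np.float64(5.9693139664376975), 'plate': np.float64(5.943385359595396)}
row x6: [-0.0005, 0.0, -0.0036] [-0.0, -0.015, -0.0001]
```

Good clearance. Continue to 0.42, then translate toward the sill.

arm_command --moves '[-0.0005,0,-0.003,0,-0.016,0,1,-0.0005,0,-0.003,0,-0.016,0,1,-0.0005,0,-0.003,0,-0.016,0,1,-0.0005,0,-0.003,0,-0.016,0,1,-0.0005,0,-0.003,0,-0.016,0,1,-0.0005,0,-0.003,0,-0.016,0,1]'

```text
clock: 5.12
eef_pos: [0.3956, -0.1593, 0.239]
tool_rot: [0.036, 0.538, -0.057, 0.84]
ft_force: [-0.2, 0.3, -3.1]
grip_width: 0.0128
```

Run:
```python
from h import *
from clr import clr
print(clr(*state()))
rows(*tcp(.43,26,11),8)
```

```text
t 5.12 th 0.432 dx 13.4 dz 7.6 Y -0.2 rv [-0.    -0.432 -0.   ] F [-0.2  0.3 -3.1] T [ 0.09  0.81 -0.03] w 0.0128
{'lip': np.float64(5.769110135797746), 'back': np.float64(18.73782833138302), 'sill': np.float64(11.57073959703056), 'plate': np.float64(7.639971226678739)}
row x8: [0.0003, 0.0, 0.0017] [0.0, 0.0003, 0.0]
```

arm_command --moves '[0.0003,0,0.002,0,0,0,1,0.0003,0,0.002,0,0,0,1,0.0003,0,0.002,0,0,0,1,0.0003,0,0.002,0,0,0,1,0.0003,0,0.002,0,0,0,1,0.0003,0,0.002,0,0,0,1]'

```text
clock: 5.62
eef_pos: [0.4073, -0.1607, 0.2424]
tool_rot: [0.036, 0.538, -0.057, 0.84]
ft_force: [-0.4, -0.8, -3.8]
grip_width: 0.0126
```

Run:
```python
from h import *
from clr import clr
print(clr(*state()))
for n in ("scene","wrist"): cv2.imwrite(f"pics/{n}3.png",bot.camera(n)[:,:,::-1])
im=cv2.imread("pics/scene3.png")[90:210,220:390];cv2.imwrite("pics/scene3z.png",cv2.resize(im,None,fx=4,fy=4))
```

```text
t 5.62 th 0.431 dx 24.9 dz 10.8 Y -0.1 rv [ 0.    -0.431 -0.   ] F [-0.4 -0.8 -3.8] T [0.1  0.81 0.08] w 0.0126
{'lip': np.float64(10.145494688588899), 'back': np.float64(30.25420211401096), 'sill': np.float64(9.602103614478436), 'plate': np.float64(10.838411454250576)}
```

View pics/scene3z.png

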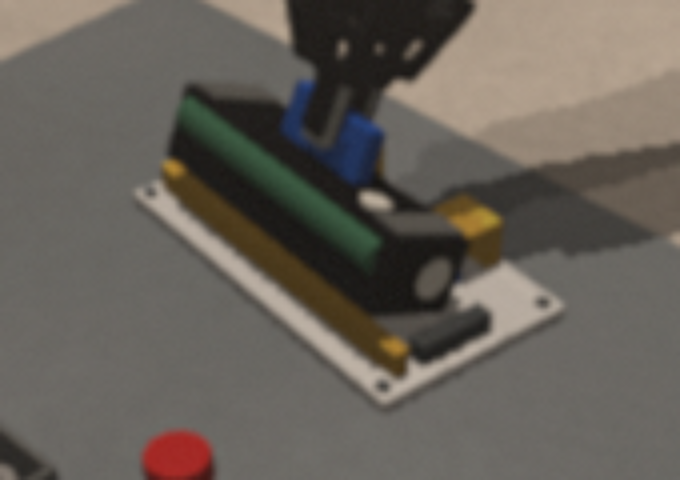

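View pics/wrist3.png

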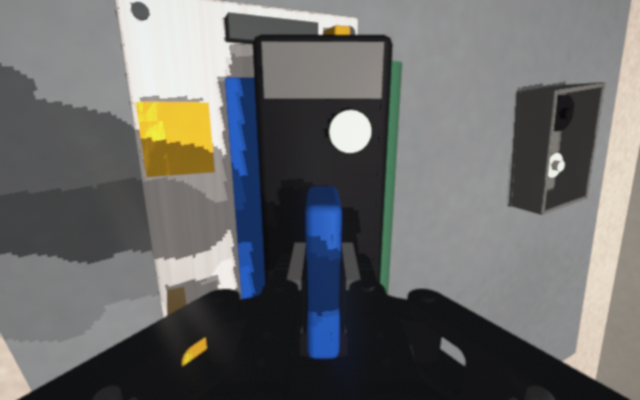

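Run:
```python
from h import *
p,r,o=pose()
rows(p+[0,0,.05],r,4)
p1=p+[0.02,0,.05]
rows(np.array([.50,-.10,.35]),toolR(-.1345),8,p+[0,0,.05],r)
```

```text
row x4: [-0.0114, -0.0, 0.0052] [0.0, 0.0, 0.0]
row x8: [-0.0045, 0.0091, 0.0119] [-0.0, 0.054, 0.0]
```

arm_command --moves '[-0.0114,0,0.0052,0,0,0,1,-0.0114,0,0.0052,0,0,0,1,-0.0114,0,0.0052,0,0,0,1,-0.0114,0,0.0052,0,0,0,1,-0.0114,0,0.0052,0,0,0,1,-0.0114,0,0.0052,0,0,0,1,-0.0114,0,0.0052,0,0,0,1]'

```text
clock: 6.3
eef_pos: [0.4054, -0.1597, 0.329]
tool_rot: [0.038, 0.543, -0.055, 0.837]
ft_force: [0.3, -0.1, -3.6]
grip_width: 0.0132
```

Run:
```python
from h import *
state()
p,r,o=pose();print(p, (p+r.apply([.206,0,0])).round(3))
rows(np.array([.49,-.10,.36]),toolR(.1),8)
```

```text
t 6.30 th 0.419 dx 20.2 dz 96.7 Y 0.8 rv [ 0.    -0.419  0.003] F [ 0.3 -0.1 -3.6] T [0.11 0.7  0.03] w 0.0132
[ 0.40543583 -0.159685    0.32901568] [ 0.488 -0.17   0.141]
row x8: [-0.0014, 0.0078, 0.0111] [-0.0289, 0.0521, 0.0058]
```

arm_command --moves '[-0.0014,0.0078,0.0111,-0.029,0.052,0.006,1,-0.0014,0.0078,0.0111,-0.029,0.052,0.006,1,-0.0014,0.0078,0.0111,-0.029,0.052,0.006,1,-0.0014,0.0078,0.0111,-0.029,0.052,0.006,1,-0.0014,0.0078,0.0111,-0.029,0.052,0.006,1,-0.0014,0.0078,0.0111,-0.029,0.052,0.006,1,-0.0014,0.0078,0.0111,-0.029,0.052,0.006,1,-0.0014,0.0078,0.0111,-0.029,0.052,0.006,1]'

```text
clock: 6.97
eef_pos: [0.4923, -0.0982, 0.3655]
tool_rot: [-0.038, 0.708, 0.037, 0.704]
ft_force: [0.0, -0.1, -3.4]
grip_width: 0.0127
```

Run:
```python
from h import *
p,r,o=pose();print(p,o["joint_pos"].round(2),r.as_matrix().round(3))
S=np.array([.5213,.2102,1.7459])
c=place(S,[[-.005,0,.33]])[0];print(c)
rows(c,toolR(S[2]),16)
```

```text
[ 0.4923042  -0.09824932  0.36545345] [-0.2   0.27 -0.06  1.25 -0.    1.27] [[-0.006 -0.106  0.994]
 [-0.002  0.994  0.106]
 [-1.    -0.001 -0.007]]
[0.52217105 0.20527646 0.33      ]
row x16: [0.0022, 0.012, 0.0177] [-0.1025, -0.0004, -0.0003]
```

Run:
```python
from h import *
cal=bot.get_calibration("top")
for x in (.6,.65,.7): print(x,proj([[x,-.01,.15],[x,-.01,0]],cal).round(0).tolist())
p,r,o=pose()
rows(p,toolR(1.7459),16)
```

```text
0.6 [[338.0, 209.0], [337.0, 214.0]]
0.65 [[339.0, 183.0], [337.0, 191.0]]
0.7 [[339.0, 156.0], [338.0, 168.0]]
row x16: [0.0, 0.0, 0.0] [-0.1025, -0.0004, -0.0003]
```

arm_command --moves '[0,0,0,-0.1,0,0,1,0,0,0,-0.1,0,0,1,0,0,0,-0.1,0,0,1,0,0,0,-0.1,0,0,1,0,0,0,-0.1,0,0,1,0,0,0,-0.1,0,0,1,0,0,0,-0.1,0,0,1,0,0,0,-0.1,0,0,1,0,0,0,-0.1,0,0,1,0,0,0,-0.1,0,0,1,0,0,0,-0.1,0,0,1,0,0,0,-0.1,0,0,1,0,0,0,-0.1,0,0,1,0,0,0,-0.1,0,0,1,0,0,0,-0.1,0,0,1]'

```text
clock: 8.22
eef_pos: [0.5029, -0.0955, 0.3631]
tool_rot: [0.53, -0.467, -0.527, -0.472]
ft_force: [0.7, 0.7, -3.7]
grip_width: 0.0131
```

Run:
```python
from h import *
p,r,o=pose();print(p,o["clock"],o["joint_pos"].round(2),r.as_matrix().round(3))
cv2.imwrite("pics/w4.png",bot.camera("wrist")[:,:,::-1])
S=np.array([.5213,.2102,1.7459])
c=place(S,[[-.012,0,.32]])[0];print(c)
rows(c,toolR(S[2]),10)
```

```text
[ 0.50294693 -0.09550059  0.36305838] 8.2167 [-0.19  0.28 -0.05  1.23  0.   -0.31] [[ 0.007 -0.993 -0.117]
 [ 0.002 -0.117  0.993]
 [-1.    -0.008  0.001]]
[0.52339052 0.1983835  0.32      ]
row x10: [0.0043, -0.0063, 0.0288] [-0.0054, 0.0001, 0.0008]
```

View pics/w4.png

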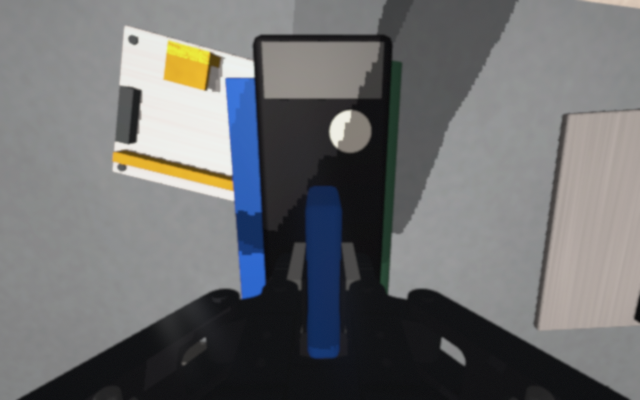

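arm_command --moves '[0.0035,-0.0063,0.0288,-0.0054,0,0.0008,1,0.0035,-0.0063,0.0288,-0.0054,0,0.0008,1,0.0035,-0.0063,0.0288,-0.0054,0,0.0008,1,0.0035,-0.0063,0.0288,-0.0054,0,0.0008,1,0.0035,-0.0063,0.0288,-0.0054,0,0.0008,1,0.0035,-0.0063,0.0288,-0.0054,0,0.0008,1,0.0035,-0.0063,0.0288,-0.0054,0,0.0008,1,0.0035,-0.0063,0.0288,-0.0054,0,0.0008,1,0.0035,-0.0063,0.0288,-0.0054,0,0.0008,1,0,0,0.015,0,0,0,1,0,0,0,0,0,0,1]'

```text
clock: 9.18
eef_pos: [0.5287, 0.1956, 0.3296]
tool_rot: [0.536, -0.46, -0.531, -0.468]
ft_force: [0.1, -0.8, -3.3]
grip_width: 0.0125
```

Run:
```python
from h import *
p,r,o=pose();print(p,o["clock"],o["joint_pos"].round(2),r.as_matrix().round(3))
for n in ("wrist","top","scene"): cv2.imwrite(f"pics/{n}5.png",bot.camera(n)[:,:,::-1])
np.savez("w5.npz",p=p,q=r.as_quat())
im=cv2.imread("pics/top5.png")[170:325,170:310];cv2.imwrite("pics/top5z.png",cv2.resize(im,None,fx=3.8,fy=3.8,interpolation=cv2.INTER_CUBIC))
S=np.array([.5213,.2102,1.7459])
c=place(S,[[-.012,0,.32]])[0];print(c)
rows(c,toolR(S[2]),1)
```

```text
[0.52869144 0.19556664 0.32956467] 9.1833 [ 0.35  0.4   0.03  1.19 -0.    0.21] [[ 0.012 -0.99  -0.139]
 [ 0.004 -0.139  0.99 ]
 [-1.    -0.013  0.002]]
[0.52339052 0.1983835  0.32      ]
row x1: [0.0097, 0.0046, 0.0069] [-0.0381, -0.0005, 0.0121]
```

View pics/wrist5.png

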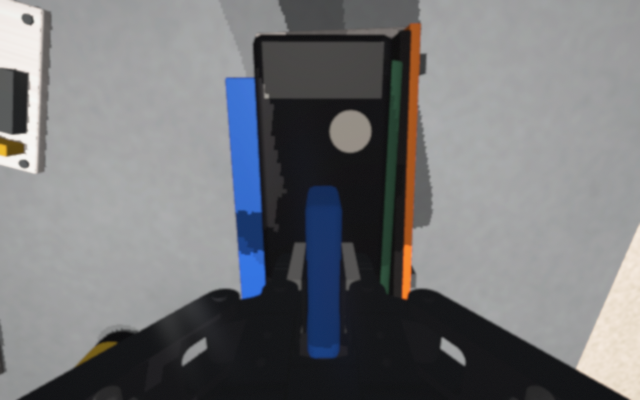

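View pics/top5z.png

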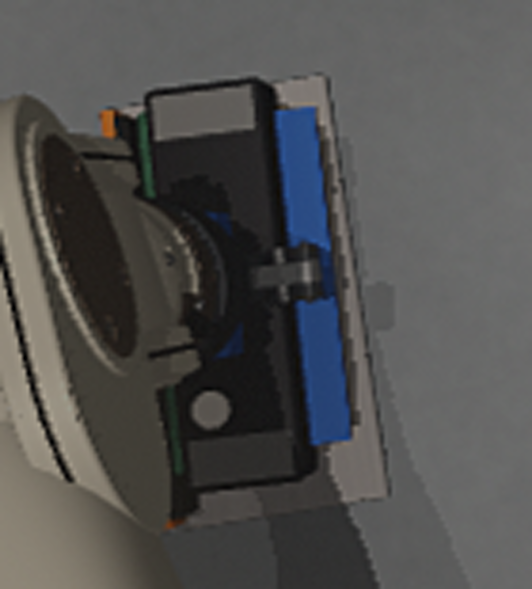

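View pics/scene5.png

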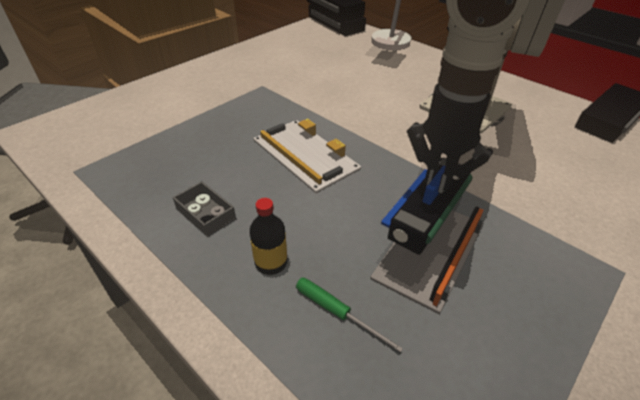

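Run:
```python
from h import *
im=cv2.imread("pics/scene0.png")
a=im[190:310,365:495]; cv2.imwrite("pics/s0z.png",cv2.resize(a,None,fx=5,fy=5,interpolation=cv2.INTER_CUBIC))
cal=bot.get_calibration("scene")
L=np.array([[-65,-120,10],[-65,120,10],[40,-110,10],[40,110,10],[40,-110,52],[40,110,52],[65,120,10],[65,-120,10]])*1e-3
print(((proj(place([.5213,.2102,1.7459],L),cal)-[365,190]+.5)*5-.5).round(0).tolist())
im=cv2.imread("pics/wrist5.png")
a=im[10:310,360:440]; cv2.imwrite("pics/w5z.png",cv2.resize(a,None,fx=4,fy=2,interpolation=cv2.INTER_CUBIC))
d=np.load("w5.npz");cal=bot.get_calibration("wrist");T=np.eye(4);T[:3,:3]=R.from_quat(d["q"]).as_matrix();T[:3,3]=d["p"];T=T@cal["mount"]
print(proj(place([.5213,.2102,1.7459],L),cal,T).round(1).tolist())
```

```text
[[23.0, 429.0], [289.0, 39.0], [314.0, 550.0], [523.0, 152.0], [338.0, 476.0], [551.0, 77.0], [592.0, 162.0], [374.0, 608.0]]
[[277.6, 299.3], [254.6, 30.4], [384.4, 286.9], [389.0, 39.2], [393.1, 313.0], [401.1, 27.7], [421.5, 23.9], [409.7, 295.0]]
```

View pics/s0z.png

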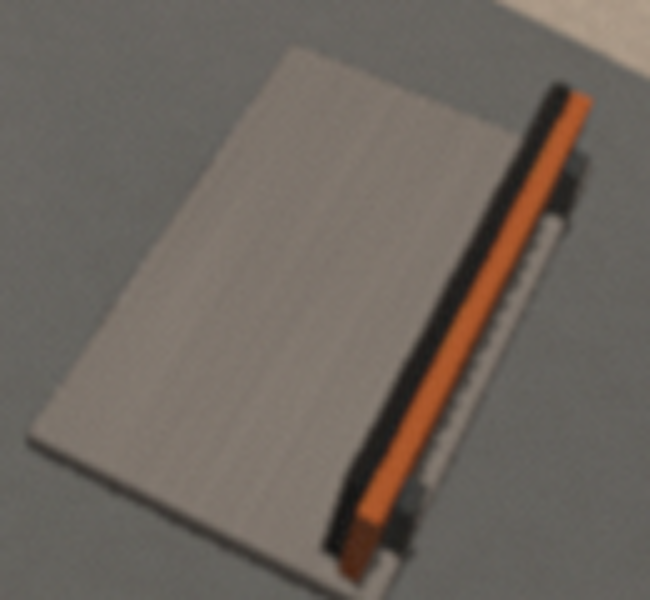

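View pics/w5z.png

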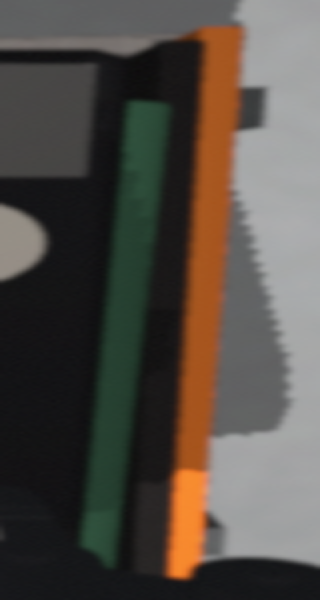

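Run:
```python
from h import *
cal=bot.get_calibration("scene")
L=np.array([[-65,-120,10],[-65,120,10],[40,-110,10],[40,-110,52],[40,110,52]])*1e-3
u=(np.array([[30,438],[297,43],[327,550],[352,470],[558,85]])+.5)/5-.5+[365,190]
p,e=fit(L,u,cal,[.52,.21,1.74]);print(p.round(4));print(e.round(2))
# check bias with driver/cradle plate? cradle in scene
im=cv2.imread("pics/scene5.png");a=im[110:195,245:370];cv2.imwrite("pics/s5c.png",cv2.resize(a,None,fx=6,fy=6,interpolation=cv2.INTER_CUBIC))
Lp=np.array([[-75,125,10],[60,125,10],[60,-125,10],[-75,-125,10],[33.5,115,28],[33.5,-115,28]])*1e-3
print(((proj(place([.4797,-.1712,-.1355],Lp),cal)-[245,110]+.5)*6-.5).round(0).tolist())
```

```text
[0.5199 0.2134 1.7499]
[[ 0.66 -0.97]
 [-0.22 -0.36]
 [-0.26  0.61]
 [-0.26  1.98]
 [ 0.19 -1.2 ]]
[[695.0, 337.0], [420.0, 485.0], [42.0, 167.0], [305.0, 57.0], [460.0, 402.0], [105.0, 119.0]]
```

View pics/s5c.png

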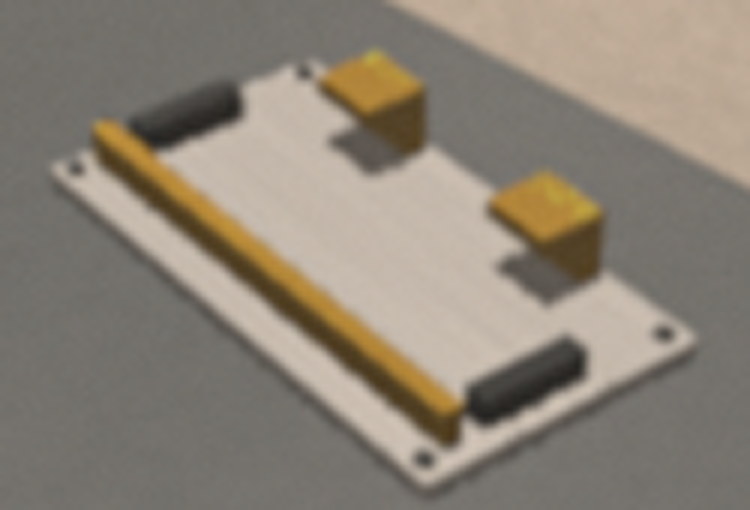

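```bash
cat >> h.py <<'E'
SR=toolR(1.747,.004)
def st(x,y,z): return place([.521,.2105,1.747],[[x/1e3,y/1e3,z/1e3]])[0],SR
def sstate():
    p,r,o=pose();q=p-[.521,.2105,0];l=R.from_euler('z',-1.747).apply(q)*1e3
    print("t %.2f"%o["clock"],"stand xyz",l.round(1),"rv",(SR.inv()*r).as_rotvec().round(3),"F",R.from_euler('z',-1.747).apply(o["ft_force"]).round(1),"T",o["ft_torque"].round(2),"w",o["grip_width"].round(4),"v",np.abs(o["joint_vel"]).max().round(3))
E
python3 - <<'E'
from h import *
sstate()
rows(*st(-5,0,290),4)
E
```

```text
Traceback (most recent call last):
  File "h.py", line 45, in sstate
    print("t %.2f"%o["clock"],"stand xyz",l.round(1),"rv",(SR.inv()*r).as_rotvec().round(3),"F",R.from_euler('z',-1.747).apply(o["ft_force"]).round(1),"T",o["ft_torque"].round(2),"w",o["grip_width"].round(4),"v",np.abs(o["joint_vel"]).max().round(3))
                                                                                                                                                                                       ^^^^^^^^^^^^^^^^^^^^^
AttributeError: 'float' object has no attribute 'round'
```

```bash
sed -i 's/o\["grip_width"\].round(4)/round(o["grip_width"],4)/' h.py
python3 - <<'E'
from h import *
sstate()
rows(*st(-5,0,290),4)
E
```

```text
t 9.33 stand xyz [-19.5  -4.5 329.8] rv [ 0.039  0.004 -0.012] F [-0.4 -0.6 -3.7] T [-0.09  0.02 -0.02] w 0.0133 v 0.027
row x4: [0.0099, 0.0013, 0.0036] [-0.0098, -0.0011, 0.003]
```

arm_command --moves '[0.01,0.001,0.003,-0.01,-0.001,0.003,1,0.01,0.001,0.003,-0.01,-0.001,0.003,1,0.01,0.001,0.003,-0.01,-0.001,0.003,1,0.01,0.001,0.003,-0.01,-0.001,0.003,1,0,0,0,0,0,0,1]'

```text
clock: 9.75
eef_pos: [0.5235, 0.1995, 0.286]
tool_rot: [-0.54, 0.455, 0.542, 0.456]
ft_force: [-1.1, -0.0, -4.8]
grip_width: 0.0127
```

Run:
```python
from h import *
sstate()
rows(*st(-5,0,258),4)
```

```text
t 9.75 stand xyz [-11.2  -0.5 286. ] rv [0.005 0.001 0.001] F [ 0.1  1.1 -4.8] T [-0.04  0.15  0.01] w 0.0127 v 0.015
row x4: [0.007, 0.0001, 0.0015] [-0.0012, -0.0002, -0.0001]
```

arm_command --moves '[0.007,0,0.001,-0.002,0,0,1,0.007,0,0.001,-0.002,0,0,1,0.007,0,0.001,-0.001,0,0,1,0.007,0,0.001,0,0,0,1,0,0,0,0,0,0,1]'

```text
clock: 10.17
eef_pos: [0.5224, 0.203, 0.2538]
tool_rot: [-0.541, 0.454, 0.543, 0.454]
ft_force: [-1.0, 0.1, -4.1]
grip_width: 0.0128
```

Run:
```python
from h import *
sstate()
rows(*st(-4,0,246),4)
cv2.imwrite("pics/w6.png",bot.camera("wrist")[:,:,::-1])
im=cv2.imread("pics/w6.png")
a=im[10:310,340:440]; cv2.imwrite("pics/w6z.png",cv2.resize(a,None,fx=5,fy=2,interpolation=cv2.INTER_CUBIC))
```

```text
t 10.17 stand xyz [-7.600e+00 -1.000e-01  2.538e+02] rv [0.    0.002 0.003] F [ 0.2  1.  -4.1] T [-0.05  0.04 -0.  ] w 0.0128 v 0.012
row x4: [0.0019, 0.0, 0.0009] [-0.0001, -0.0004, -0.0007]
```

View pics/w6z.png

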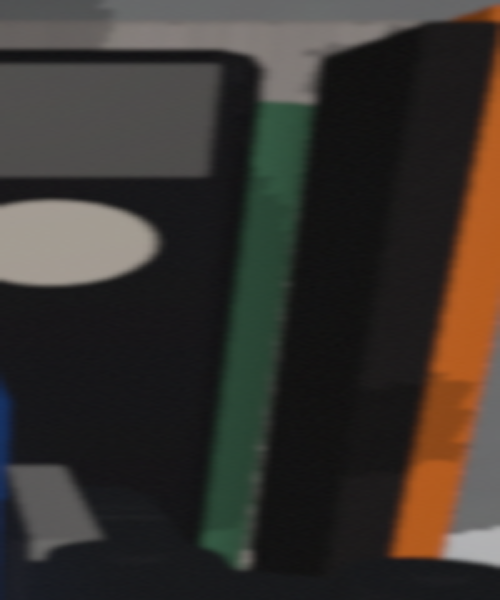

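Run:
```python
from h import *
p,r,o=pose();sstate()
cal=bot.get_calibration("wrist");T=np.eye(4);T[:3,:3]=r.as_matrix();T[:3,3]=p;T=T@cal["mount"]
def unp(uv,h):
    d=np.c_[uv,np.ones(len(uv))]@np.linalg.inv(cal["mtx"]).T
    d=np.c_[d[:,0],-d[:,1],-d[:,2]]@T[:3,:3].T; return T[:3,3]+d*((h-T[2,3])/d[:,2:])
z=lambda a:(np.array(a,float)+.5)/[5,2]-.5+[340,10]
for nm,a,h in (("top",[[420,25],[330,568]],.052),("bot",[[322,62],[258,568]],.010),("drum",[[316,103],[240,555]],p[2]-.230+.032+.004),("bodytopedge",[[262,75],[198,545]],p[2]-.230+.044)):
    w=unp(z(a),h); l=R.from_euler('z',-1.747).apply(w-[.521,.2105,0])*1e3
    print(nm,l.round(1).tolist(), "slope",(l[0]-l[1])[0]/(l[0]-l[1])[1])
```

```text
t 10.22 stand xyz [-7.600e+00 -2.000e-01  2.544e+02] rv [0.001 0.002 0.002] F [ 0.4 -0.7 -4. ] T [-0.01 -0.03  0.01] w 0.0131 v 0.019
top [[38.6, 107.3, 52.0], [39.7, -34.4, 52.0]] slope -0.007085613132889574
bot [[39.5, 107.0, 10.0], [41.0, -59.8, 10.0]] slope -0.009299064737528435
drum [[28.2, 89.5, 60.4], [27.2, -25.3, 60.4]] slope 0.00878621900663217
bodytopedge [[21.4, 94.1, 68.4], [21.0, -17.7, 68.4]] slope 0.00442807684707142
```

arm_command --moves '[0.0025,0,0.0012,-0.006,0,0,1,0.0025,0,0.0012,-0.006,0,0,1,0.0025,0,0.0012,0,0,0,1,0.002,0,0.0012,0,0,0,1,0,0,0,0,0,0,1]'

```text
clock: 10.63
eef_pos: [0.5224, 0.2087, 0.2454]
tool_rot: [-0.544, 0.45, 0.546, 0.452]
ft_force: [1.3, 0.4, -3.6]
grip_width: 0.013
```

Run:
```python
from h import *
sstate()
```

```text
t 10.63 stand xyz [ -2.1  -1.1 245.4] rv [-0.013  0.001 -0.001] F [ 0.1 -1.3 -3.6] T [ 0.01  0.02 -0.01] w 0.013 v 0.005
```

arm_command --moves '[0.0015,0,0.001,0,0,0,1,0.0015,0,0.001,0,0,0,1,0,0,0.001,0,0,0,1,0,0,0,0,0,0,1]'

```text
clock: 10.97
eef_pos: [0.522, 0.2121, 0.2425]
tool_rot: [-0.545, 0.449, 0.545, 0.452]
ft_force: [0.4, -0.4, -3.3]
grip_width: 0.0126
```

Run:
```python
from h import *
sstate()
```

```text
t 10.97 stand xyz [  1.4  -1.2 242.5] rv [-0.013  0.001 -0.002] F [-0.4 -0.4 -3.3] T [-0.03  0.04  0.03] w 0.0126 v 0.004
```

Gap ≈ 1.5 mm, 2.5 mm above the plate. Now down gently.

arm_command --moves '[0.001,0,0,0,0,0,1,0.001,0,0,0,0,0,1,0,0,0,0,0,0,1]'

```text
clock: 11.22
eef_pos: [0.522, 0.2122, 0.2406]
tool_rot: [-0.545, 0.449, 0.545, 0.452]
ft_force: [0.2, 0.5, -3.8]
grip_width: 0.0132
```

Run:
```python
from h import *
sstate()
```

```text
t 11.22 stand xyz [  1.5  -1.3 240.6] rv [-0.013  0.001 -0.003] F [ 0.4 -0.3 -3.8] T [0.01 0.01 0.04] w 0.0132 v 0.003
```

Still hanging (Fz −3.8). Push toward the bar and down in small steps.

arm_command --moves '[0,0,0.001,0,0,0,1,0,0,0.001,0,0,0,1,0,0,0,0,0,0,1]'

```text
clock: 11.47
eef_pos: [0.5217, 0.2134, 0.2407]
tool_rot: [0.545, -0.45, -0.544, -0.452]
ft_force: [0.3, -1.0, -3.0]
grip_width: 0.0125
```

Run:
```python
from h import *
sstate()
```

```text
t 11.47 stand xyz [  2.7  -1.2 240.7] rv [-0.011  0.004 -0.002] F [-1.1 -0.1 -3. ] T [-0.17 -0.06  0.02] w 0.0125 v 0.004
```

arm_command --moves '[0,0,0.0007,0,0,0,1,0.0008,0,0.0003,0,0,0,1,0.0008,0,0,0,0,0,1]'

```text
clock: 11.72
eef_pos: [0.5217, 0.2138, 0.2401]
tool_rot: [0.545, -0.451, -0.543, -0.452]
ft_force: [-3.1, -3.2, 6.2]
grip_width: 0.0127
```

Run:
```python
from h import *
sstate()
cv2.imwrite("pics/w7.png",bot.camera("wrist")[:,:,::-1])
```

```text
t 11.72 stand xyz [  3.1  -1.3 240.1] rv [-0.01   0.005 -0.003] F [-2.6  3.6  6.2] T [-0.45  0.76 -0.11] w 0.0127 v 0.007
```

View pics/w7.png

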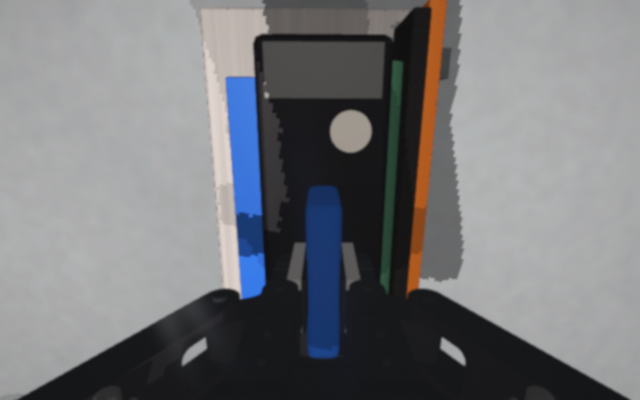

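arm_command --moves '[0,0,0,0,0,0,0.5,0,0,0,0,0,0,0,0,0,0,0,0,0,-0.5,0,0,0,0,0,0,-0.5,0,0,0,0,0,0,-0.5]'

```text
clock: 12.18
eef_pos: [0.5231, 0.2157, 0.242]
tool_rot: [0.546, -0.447, -0.544, -0.454]
ft_force: [1.1, 0.3, 0.1]
grip_width: 0.0641
```

Run:
```python
from h import *
sstate()
for n in ("wrist","scene"): cv2.imwrite(f"pics/{n}8.png",bot.camera(n)[:,:,::-1])
im=cv2.imread("pics/wrist8.png")
a=im[0:310,190:450]; cv2.imwrite("pics/w8z.png",cv2.resize(a,None,fx=3,fy=1.9,interpolation=cv2.INTER_CUBIC))
```

```text
t 12.18 stand xyz [  4.8  -3.  242. ] rv [-0.012 -0.    -0.01 ] F [ 0.1 -1.1  0.1] T [ 0.03 -0.03  0.  ] w 0.0641 v 0.006
```

View pics/w8z.png

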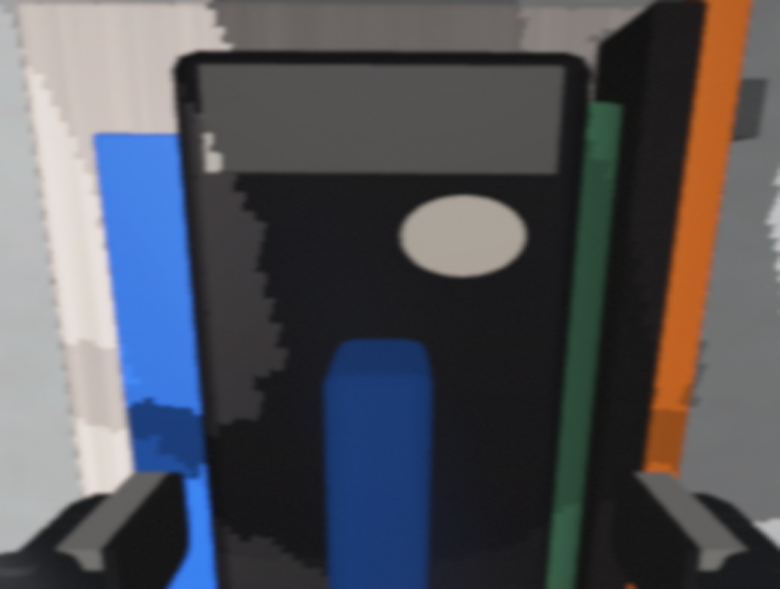

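arm_command --moves '[-0.01,0,0,0,0,0,-0.5,-0.02,0,0,0,0,0,-0.5,-0.03,0,0,0,0,0,-0.5,-0.03,0,0,0,0,0,-0.5,-0.03,0,0,0,0,0,-0.5,0,0,-0.03,0,0,0,-0.5,0,0,-0.04,0,0,0,-0.5,0,0,-0.04,0,0,0,-0.5,0,0,-0.04,0,0,0,-0.5,0,0,-0.04,0,0,0,-0.5,0,0,-0.04,0,0,0,-0.5,0,0,-0.04,0,0,0,-0.5,0,0,0,0,0,0,-0.5]'

```text
clock: 13.37
eef_pos: [0.5755, -0.0574, 0.3771]
tool_rot: [0.552, -0.441, -0.543, -0.454]
ft_force: [0.3, 0.5, -0.4]
grip_width: 0.0641
```

Run:
```python
from h import *
sstate()
for n in ("top","scene"): cv2.imwrite(f"pics/{n}9.png",bot.camera(n)[:,:,::-1])
im=cv2.imread("pics/top9.png")
a=im[183:315,185:285]; cv2.imwrite("pics/t9z.png",cv2.resize(a,None,fx=4.5,fy=4.5,interpolation=cv2.INTER_CUBIC))
im=cv2.imread("pics/scene9.png")
a=im[180:310,365:495]; cv2.imwrite("pics/s9z.png",cv2.resize(a,None,fx=4.5,fy=4.5,interpolation=cv2.INTER_CUBIC))
```

```text
t 13.37 stand xyz [-273.3   -6.7  377.1] rv [-0.024  0.002 -0.021] F [ 0.5 -0.4 -0.4] T [ 0.07  0.01 -0.02] w 0.0641 v 0.075
```

View pics/t9z.png

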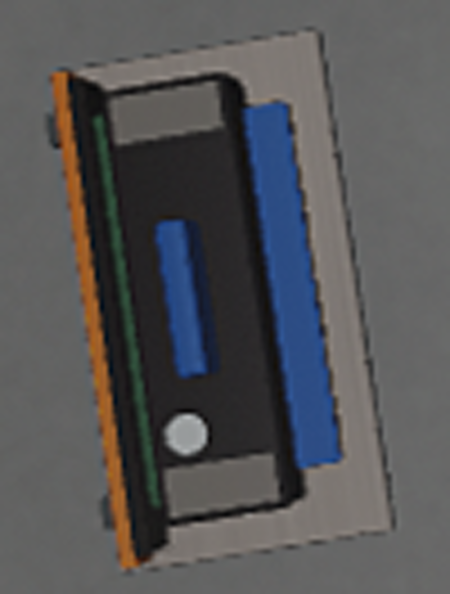

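View pics/s9z.png

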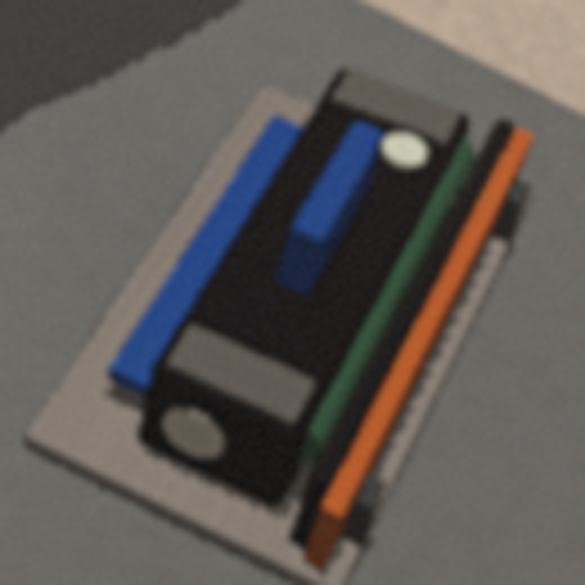

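View pics/top9.png

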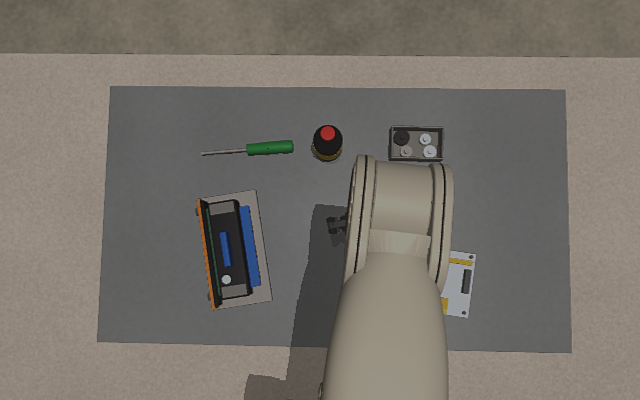

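Run:
```python
from h import *
cal=bot.get_calibration("top")
z=lambda a:(np.array(a,float)+.5)/4.5-.5+[185,183]
# cartridge: +x image left, +y image down
L=np.array([[7,-35,90],[-7,-35,90],[-7,35,90],[7,35,90],[-50,-85,28],[-50,85,28]])*1e-3
u=z([[156,222],[184,219],[207,373],[179,378],[290,102],[343,460]])
p,e=fit(L,u,cal,[.52,.21,1.75]);print(p.round(4));print(e.round(2))
S=np.array([.5213,.2102,1.7459])
print("rel",(R.from_euler('z',-S[2]).apply([p[0]-S[0],p[1]-S[1],0])*1e3).round(1),p[2]-S[2])
o=bot.get_obs();print(o["ft_force"].round(2),o["clock"],np.abs(o["joint_vel"]).max())
```

```text
[0.5227 0.2114 1.748 ]
[[-0.19 -0.14]
 [ 0.55 -0.6 ]
 [ 0.53  0.3 ]
 [-0.25  0.32]
 [-0.43 -0.39]
 [-0.17  0.46]]
rel [ 0.9 -1.5  0. ] 0.0021417933138165868
[-1.14  0.62 -0.11] 13.4667 0.05764455820018822
```

Run:
```python
from h import *
p=np.array([.5231,.2157,.242]);r=R.from_quat([.546,-.447,-.544,-.454])
cal=bot.get_calibration("wrist");T=np.eye(4);T[:3,:3]=r.as_matrix();T[:3,3]=p;T=T@cal["mount"]
def unp(uv,h):
    d=np.c_[uv,np.ones(len(uv))]@np.linalg.inv(cal["mtx"]).T
    d=np.c_[d[:,0],-d[:,1],-d[:,2]]@T[:3,:3].T; return T[:3,3]+d*((h-T[2,3])/d[:,2:])
z=lambda a:(np.array(a,float)+.5)/[3,1.9]-.5+[190,0]
for nm,a,h in (("drum",[[623,105],[577,586]],.046),("bot",[[601,85],[601,85]],.010),("top",[[655,5],[655,5]],.052),("orange",[[704,20],[646,465]],.052)):
    l=R.from_euler('z',-1.747).apply(unp(z(a),h)-[.521,.2105,0])*1e3; print(nm,l.round(1).tolist())
```

```text
drum [[37.3, 87.8, 46.0], [38.6, -44.6, 46.0]]
bot [[40.3, 97.8, 10.0], [40.3, 97.8, 10.0]]
top [[39.0, 107.4, 52.0], [39.0, 107.4, 52.0]]
orange [[46.1, 104.5, 52.0], [46.7, -2.8, 52.0]]
```

Run:
```python
from workcell import bot
print(bot.job_done())
```

```text
the job is handed in; nothing more can be done
None
```

I moved the cartridge from the cradle to the wiping stand, let it go, and handed the job in at about 13.5 s. `job_done()` gives no verdict, so the result below rests on my own measurements.

**Taking it out:** I gripped it by the blue fin and tilted it to about 0.43 rad with the drum side up. I then drew it roughly 25 mm towards the sill and lifted it clear. The wrist readings taken along the way showed only the cartridge's weight (about 4 N), so I saw no sign of forcing.

**Setting it down:** I turned it and lowered it with about 10 N on the plate and 3 N against the bar, then opened the gripper and moved away.

**Last checks:**

| Check | Wrist camera | Top camera |
|---|---|---|
| Drum to rubber face | touching (after a correction of about 1.7 mm, the method's bias at an earlier pose) | about 2 mm short |
| Drum parallel to bar | within about 0.002 rad | within about 0.002 rad |
| Off centre along the bar | not measured | about 2 mm |

- **Disagreement on contact:** the two cameras differ by about 2 mm on drum contact. That is near the 2 mm calibration error, and the -4 to +3 mm limits cover both readings. The contact force felt before release supports the wrist reading.
- **Other bias:** the scene camera read about 1 to 2 pixels off at both the cradle and the stand, so I did not rely on it.
- **Bystanders:** the bottle, screwdriver and gear tray look unmoved in the last top picture.
- **Not measured after release:** I judged the cartridge upright only from the pictures and from the tool being upright when it let go.

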